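Load the UV curing cabinet at the guitar maker's bench

ROBOT

A 6-joint arm with a two-finger parallel gripper is mounted at the origin on the work surface. World frame = base frame: x ahead of the robot, y to its left, z up, the work surface at z = 0. Lengths are in m, angles in rad, forces in N, time in s.
With the tool pointing down it reaches from about 0.275 to 0.775 m from the base axis. Payload 14.6 kg.
Tool frame: the origin (TCP) lies at the very end of the fingers, on their centre line; the grasp point (between the pads) lies 19 mm behind it; z points along the fingers, y is the line along which they close (so a half turn about z gives the same grasp; the last joint's range is limited). The gripper opens to 85 mm and grips with 20 to 120 N. Pads are 22 mm wide; open, the fingers measure 114 mm over their backs; the gripper's body (76 mm by 85 mm) begins 54 mm behind the grasp point. The pads swing forward as they close: fully open they stand 13 mm farther back than shut.
Start: joints at [1.152, 0.263, -0.048, 1.259, 0, 1.415], TCP at [0.137, 0.507, 0.231] pointing down, gripper open.
Joint ranges: [-2.65, 2.65], [-0.89, 1.7], [-1.18, 1.37], [-2.13, 2.11], [-1.35, 1.29], [-3.14, 3.14]. Speed limits (rad/s): [1.89, 1.89, 2.57, 2.79, 3.14, 3.14].

INTERFACE

Orientations are given as a unit quaternion [x, y, z, w].
In Python, from workcell import ctrl gives the robot as it stands.
- The arm moves only by the shell command python3 -m inch 'ROWS' [FORCE]. ROWS is JSON, a list of rows, each a list of 3 entries, a list of its own where there are three numbers: the shift along the tool's x, y, z in units of 40 mm (1.0 is 40 mm), then the turn about the tool's z in units of 5 degrees (1.0 is 5 degrees), then the closure in counts, from 0 (fully open) to 255 (shut). In form: [[[dx, dy, dz], roll, gripper], ...]. A call has 1 to 12 rows; each row is the pose to reach, as a shift and turn from the pose commanded when the call began, along the tool's axes at that moment; what a row does not reach only later rows make up. A row lasts 1/12 s, in which the tool goes at most 41.7 mm and 7.16 degrees, less where a joint would pass 70% of its speed; a pose out of reach is approached as far as the arm can. A call with a gripper value outside its range is refused whole. The fingers move at their own pace and stop on an object; FORCE is the grip in N (left out, the last holds). Time passes only in rows, so rows that repeat a pose let the fingers close. It gives the time, the measured TCP pose, the force, the opening and the grip force at its end, in the units of the state.
- ctrl.observe(): the state, without advancing time (a new reading comes with each control period).
- ctrl.camera(name): name is "scene" or "top" or "wrist"; returns the picture (420x560x3 uint8, red, green, blue); there is no depth.
- ctrl.get_calibration(name): a dict with "fx", "fy", "cx", "cy" (pixels), "k1" (the pictures are not rectified: a ray, as slopes to the right and down, at radius r is drawn at 1 + k1 r^2 times it, then the intrinsics apply), "xyz" and "attitude" of the camera in the world. Camera axes: x right, y down, z forward; pixel columns grow to the right and rows downward; lengths in m; the calibration is good to about 2 mm. A picture is of the moment at which its call begins: read the wrist's pose just before it. get_calibration takes no time and is no camera call; for the wrist camera it gives the pose at the moment of the call.
- ctrl.close_job(): hands the job in; it is judged then, once.
The state is a dict: "clock": time; "joint_positions": joint angles; "joint_velocities": joint speeds; "joint_torque": joint torques, N m; "tool_pos": TCP position; "tool_rot": TCP orientation; "force": force on the tool from outside, world axes, zero at the start; "wrist_torque": the same for the moment, N m; "width": opening from 0.0 (shut) to 1.0 (fully open); "grasp_force": force on a finger pad.
Only numpy, scipy, OpenCV 4.12 (cv2) and the standard library are available. Lean on these libraries where they do the work, as an engineer would, in place of code of your own. Each camera call takes 0.05 s, during which the arm holds its last target. There are 200 camera calls.

TASK

Slide the lamp dimmer fully to its off end, then use the release pin through the small hole in the top of the curing cabinet to trip the hidden catch so that the tray springs out. Stand every lacquered wooden knob and lay every thumb rest from the bench on the tray's floor side by side, lacquered side up, push the tray shut until it catches, and only then slide the dimmer to the brass pointer; the lamp must stay off while the tray is open. Put the pin back upright in its stand, and leave the other things on the bench where they are.

Things in the scene. Friction and masses are not known exactly. Their poses are not given: they have to be found in the camera images.
- cabinet: the fixed grey UV curing cabinet, a slim case 200 mm deep (x), 290 mm wide (y), 80 mm high; origin under its centre. Axes: x from its front (tray side, towards the robot) to its back, y to its left, z up. Its flat top is 5 mm thick. The tray comes out of the front.
- hole (a point): centre of the mouth of a round 13 mm access hole in the cabinet's flat top, 80 mm above the bench, 70 mm behind the cabinet's front face and 25 mm in from its left (+y) side. Axes as the cabinet's. Straight below it, 35 mm under the top surface, lies the 28 mm square steel pad of the hidden catch.
- catch (a joint): travel of the hidden catch pad straight down in m: 0 at rest, 0.012 bottomed. Spring: about 2.5 N to start, 5 N at the bottom. Pressed 7 mm or more it lets the tray go; it springs back when released, and snaps in again of itself when the tray is pushed home.
- tray (a joint): how far the tray stands out of the cabinet in m, along the cabinet's -x: 0 shut and caught, 0.12 fully out. To catch, push it to its stop, up to 6 mm past 0 (under 12 N); let go it then rests at about 0. Not caught, its spring (1 to 3 N) drives it fully out in about 1.5 s. Caught, it cannot be pulled out.
- tray_in (a point): centre of the upper face of the tray's floor, 14 mm above the bench; moves with the tray; axes as the cabinet's. The floor is 120 mm (x) by 220 mm (y) inside; side and back walls rise 16 mm above it, the front panel to 60 mm above the bench. Fully out, the whole floor is clear of the cabinet.
- tray_front (a point): centre of the outer face of the tray's front panel, 33 mm above the bench; axes as the cabinet's. The panel is 235 mm wide (y), 12 mm thick, from 6 to 60 mm above the bench, and stands 12 mm proud of the cabinet when shut. No handle: it is pushed towards the cabinet's +x.
- pin_grip (a point): middle of the release pin's wooden handle (20 mm in diameter, 45 mm tall with its collar, which is 24 mm wide, 5 mm high, at the lower end). This point is 84 mm above the pin's tip, 24 mm above the collar's underside; z runs up along the pin. Below the collar: a steel rod 6 mm in diameter, 60 mm long. It stands upright in its stand.
- pin_tip (a point): lower end of the release pin's steel rod.
- stand_hole0 (a point): centre of the mouth of the 13 mm hole, 66 mm deep, in the top of the pin stand, a fixed light-wood block 60 x 60 mm and 70 mm high. The pin's collar rests on the block's top, the rod in the hole. Stand and dimmer box change sides of the cabinet from start to start.
- dimmer_box: fixed black lamp dimmer box, 100 mm (x) by 170 mm (y) by 30 mm high; origin under its centre. The slider track runs along its middle in y, its top 44 mm above the bench. White bars beside the track grow longer towards the bright end (+y, the robot's left); the off end is at the robot's right.
- dimmer (a joint): position of the dimmer's slider in m: 0 at the off end (right), 0.10 at the brightest end (left); it slides along the box's +y with about 1.5 N of friction and stays where it is left.
- dimmer_top (a point): centre of the top of the dimmer's grey slider grip, a block 28 mm (x) by 20 mm (y, the sliding direction) and 40 mm high standing on the track; this top is 84 mm above the bench. Axes as the dimmer box's.
- mark (a point): tip of the small brass pointer clipped on the dimmer box on the near side (-x) of the track, 35 mm above the bench. The middle of the slider grip must stand level with it along the track (y). Axes as the dimmer box's.
- knob1_mid (a point): turned dark-wood guitar control knob, a cylinder 26 mm in diameter and 22 mm tall with a slightly narrower top, standing on its flat base with its lacquered top upward (its z axis). This point is its centre, 11 mm above its base. May be absent
- knob2_mid (a point): turned dark-wood guitar control knob, a cylinder 26 mm in diameter and 22 mm tall with a slightly narrower top, standing on its flat base with its lacquered top upward (its z axis). This point is its centre, 11 mm above its base. May be absent
- knob3_mid (a point): turned dark-wood guitar control knob, a cylinder 26 mm in diameter and 22 mm tall with a slightly narrower top, standing on its flat base with its lacquered top upward (its z axis). This point is its centre, 11 mm above its base. May be absent
- rest1_mid (a point): dark-wood bass thumb rest, a bar 56 mm long (its x axis), 18 mm wide (y) and 12 mm high (z), lying flat, lacquered side up. This point is its centre, 6 mm above its underside. May be absent
- rest2_mid (a point): dark-wood bass thumb rest, a bar 56 mm long (its x axis), 18 mm wide (y) and 12 mm high (z), lying flat, lacquered side up. This point is its centre, 6 mm above its underside. May be absent
- sanding_block: cork sanding block 70 x 40 x 28 mm, origin under its centre. A bystander, not to be disturbed.
- offcut: light-wood offcut 75 x 32 x 18 mm, origin under its centre. A bystander, not to be disturbed.
- oil_jar: amber jar with black lid, 60 mm in diameter, 70 mm tall, origin under its centre. A bystander, not to be disturbed.
- driver: screwdriver 170 mm long, lying along its x, origin under its centre. A bystander, not to be disturbed.
- paint_brush: flat brush 180 mm long, lying along its x, origin under its centre. A bystander, not to be disturbed.

How it is judged:
On the way, in this order (a step that is already met when the one before it is completed fails the run):
1. the dimmer is at its off end, the tray still shut (value of joint dimmer below 0.008 m and value of joint tray below 0.01 m), for 0.1 s.
2. the catch is pressed down with the pin through the hole, the dimmer off (value of joint dimmer below 0.008 m and value of joint catch above 0.002 m and horizontal distance between pin_tip and hole below 0.01 m and z of pin_tip in the frame of hole below -0.03 m), for 0.02 s.
3. all parts lie in the tray and the tray is shut and caught, the dimmer still off (value of joint dimmer below 0.008 m and value of joint tray below 0.004 m and x of knob1_mid in the frame of tray_in between -0.055 and 0.055 m and y of knob1_mid in the frame of tray_in between -0.108 and 0.108 m and z of knob1_mid in the frame of tray_in between 0.006 and 0.017 m and angle between each of knob1_mid, knob2_mid, knob3_mid, rest1_mid, rest2_mid's own z axis and vertical below 0.25 rad and x of knob2_mid in the frame of tray_in between -0.055 and 0.055 m and y of knob2_mid in the frame of tray_in between -0.108 and 0.108 m and z of knob2_mid in the frame of tray_in between 0.006 and 0.017 m and x of knob3_mid in the frame of tray_in between -0.055 and 0.055 m and y of knob3_mid in the frame of tray_in between -0.108 and 0.108 m and z of knob3_mid in the frame of tray_in between 0.006 and 0.017 m and x of rest1_mid in the frame of tray_in between -0.055 and 0.055 m and y of rest1_mid in the frame of tray_in between -0.108 and 0.108 m and z of rest1_mid in the frame of tray_in between 0.001 and 0.012 m and x of rest2_mid in the frame of tray_in between -0.055 and 0.055 m and y of rest2_mid in the frame of tray_in between -0.108 and 0.108 m and z of rest2_mid in the frame of tray_in between 0.001 and 0.012 m), for 0.5 s.
At the end, for the whole second after the job is handed in: Every knob and thumb rest present is on the tray floor (not stacked, tilted under 0.25 rad), the tray is shut and caught (within 4 mm), the dimmer grip's middle is within 6 mm of the pointer along the track, and the pin stands upright in its stand within 8 mm (x of knob1_mid in the frame of tray_in between -0.055 and 0.055 m and y of knob1_mid in the frame of tray_in between -0.108 and 0.108 m and z of knob1_mid in the frame of tray_in between 0.006 and 0.017 m and angle between each of knob1_mid, knob2_mid, knob3_mid, rest1_mid, rest2_mid's own z axis and vertical below 0.25 rad and x of knob2_mid in the frame of tray_in between -0.055 and 0.055 m and y of knob2_mid in the frame of tray_in between -0.108 and 0.108 m and z of knob2_mid in the frame of tray_in between 0.006 and 0.017 m and x of knob3_mid in the frame of tray_in between -0.055 and 0.055 m and y of knob3_mid in the frame of tray_in between -0.108 and 0.108 m and z of knob3_mid in the frame of tray_in between 0.006 and 0.017 m and x of rest1_mid in the frame of tray_in between -0.055 and 0.055 m and y of rest1_mid in the frame of tray_in between -0.108 and 0.108 m and z of rest1_mid in the frame of tray_in between 0.001 and 0.012 m and x of rest2_mid in the frame of tray_in between -0.055 and 0.055 m and y of rest2_mid in the frame of tray_in between -0.108 and 0.108 m and z of rest2_mid in the frame of tray_in between 0.001 and 0.012 m and value of joint tray below 0.004 m and y of dimmer_top in the frame of mark between -0.006 and 0.006 m and horizontal distance between pin_grip and stand_hole0 below 0.008 m and angle between pin_grip's own z axis and vertical below 0.12 rad and z of pin_tip in the frame of stand_hole0 below -0.05 m and velocity of joint tray below 0.01 m/s); the robot touches nothing.
It fails at once if the lamp is on (dimmer more than 15 mm from off) with the tray open by more than 15 mm (value of joint each of dimmer, tray above 0.015 m).
It fails at once if a bystander is moved by more than 40 mm (distance of any of sanding_block, offcut, oil_jar, driver, paint_brush from where it was at the start of the episode above 0.04 m).
Of knob1, knob2, knob3, rest1, rest2 only 3 to 5 are there at a start; the rules pass over those that are not, and their reading is None.
At some moment in a run one of knob1, knob2, knob3, rest1, rest2 may be knocked a few centimetres aside while the robot is not near it.
It also fails if it takes over 210 s, if anything falls off the work surface, if the arm or the gripper's body presses on something with over 40 N, if the wrist force passes 120 N, or if a joint passes its speed limit or range.

## Working session

There is one attempt and no reset: what is moved stays moved. The work goes in short steps, Python scripts to look and compute and a shell command to move; the robot and the scene stay as the last step left them, time stands still between calls to the robot, and variables do not carry over. Pictures are saved under pics/ and viewed, at most 14 in all, crops included, and the job is handed in when it is done.

```bash
ls; mkdir -p pics; cat > h.py <<'E'
import numpy as np,cv2
from workcell import ctrl
from scipy.spatial.transform import Rotation as R
def snap(n,f):
    c=ctrl.get_calibration(n); im=ctrl.camera(n); cv2.imwrite('pics/'+f,im[:,:,::-1]); return c,im
def att(c):
    a=np.array(c['attitude']); return R.from_quat(a).as_matrix() if a.size==4 else a.reshape(3,3)
def px2w(c,u,v,z):
    d=np.array([(u-c['cx'])/c['fx'],(v-c['cy'])/c['fy']]); s=d.copy()
    for _ in range(20): s=d/(1+c['k1']*(s@s))
    r=att(c)@np.array([s[0],s[1],1]); o=np.array(c['xyz']); return o+r*(z-o[2])/r[2]
def w2px(c,p):
    q=att(c).T@(np.array(p)-c['xyz']); s=q[:2]/q[2]; s=s*(1+c['k1']*(s@s)); return s[0]*c['fx']+c['cx'],s[1]*c['fy']+c['cy']
def tool():
    s=ctrl.observe(); return np.array(s['tool_pos']),R.from_quat(s['tool_rot'])
def rel(p,zrot=None):
    "shift in row units from current pose to TCP p"
    t,r=tool(); return np.round(r.inv().apply(np.array(p)-t)/.04,3)
E
python3 - <<'E'
from h import *
for n in('top','scene'):
    c,im=snap(n,n+'0.png'); cv2.imwrite('pics/%s0b.png'%n,cv2.resize(im,(800,600),interpolation=cv2.INTER_CUBIC)[:,:,::-1]); print(c)
s=ctrl.observe();print(s, tool()[1].as_matrix().round(3))
E
```

```text
pics
{'fx': 423.60401897815615, 'fy': 423.60401897815615, 'cx': 278.52219895701836, 'cy': 209.27176763079302, 'k1': -0.09605362824100414, 'xyz': array([0.25816218, 0.01142601, 1.45779065]), 'attitude': array([-0.69737556,  0.71246539, -0.05786046,  0.05208229])}
{'fx': 443.1587924506754, 'fy': 443.1587924506754, 'cx': 272.20340975643165, 'cy': 213.59446670601855, 'k1': -0.07488935538705223, 'xyz': array([1.18155187, 0.32169541, 0.87230292]), 'attitude': array([ 0.50027359,  0.78143316, -0.31464951, -0.20021048])}
{'clock': 0.1, 'joint_positions': array([ 1.15169290e+00,  2.63435988e-01, -4.88122518e-02,  1.25939504e+00,
       -1.87645382e-05,  1.41549334e+00]), 'joint_velocities': array([-4.23768810e-06, -2.22684131e-03,  1.12860417e-03,  9.08269508e-04,
        1.78393489e-04, -1.16626397e-04]), 'joint_torque': array([ 1.58818621e-04, -6.38577676e+01,  3.85061717e+01,  1.00553004e-02,
       -3.09655579e-04, -1.80273179e-05]), 'tool_pos': array([0.13681581, 0.50663189, 0.23091592]), 'tool_rot': array([ 1.31518076e-01,  9.91313682e-01, -4.08788011e-04, -1.10960519e-04]), 'force': array([-0.41742409,  0.07886259, -0.07468333]), 'wrist_torque': array([-0.00779399,  0.00513585, -0.01917929]), 'grasp_force': 0.0, 'width': 1.00206573826903} [[-0.965  0.261 -0.   ]
 [ 0.261  0.965 -0.001]
 [ 0.    -0.001 -1.   ]]
```

View pics/top0b.png

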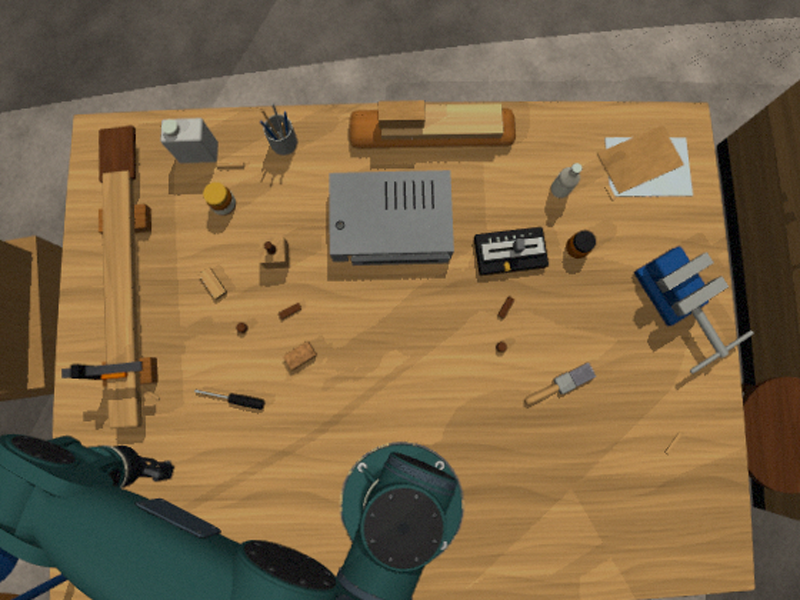

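View pics/scene0b.png

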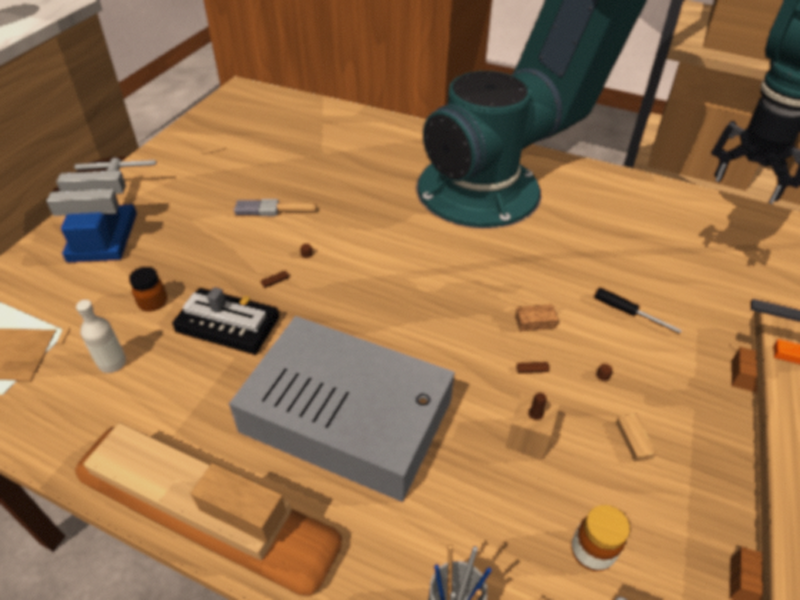

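Top view (800×600): cabinet at (391,215) with its hole at (340,225), pin at (270,247), dimmer box at (511,250) with the slider at (519,243), knobs at (242,328) and (501,347), and rests at (290,311) and (506,307). The jar is at (580,243). I'll enlarge the top view to read these more closely.

```bash
python3 - <<'E'
import cv2
im=cv2.imread('pics/top0.png')
a=cv2.resize(im[110:290,130:300],None,fx=4.4,fy=3.3*1,interpolation=cv2.INTER_CUBIC)
a=cv2.resize(im[110:260,140:290],(600,600),interpolation=cv2.INTER_CUBIC)   # 4x
b=cv2.resize(im[110:260,290:420],(520,600),interpolation=cv2.INTER_CUBIC)
cv2.imwrite('pics/ca.png',a);cv2.imwrite('pics/cb.png',b)
E
```

```text
(no output)
```

View pics/ca.png

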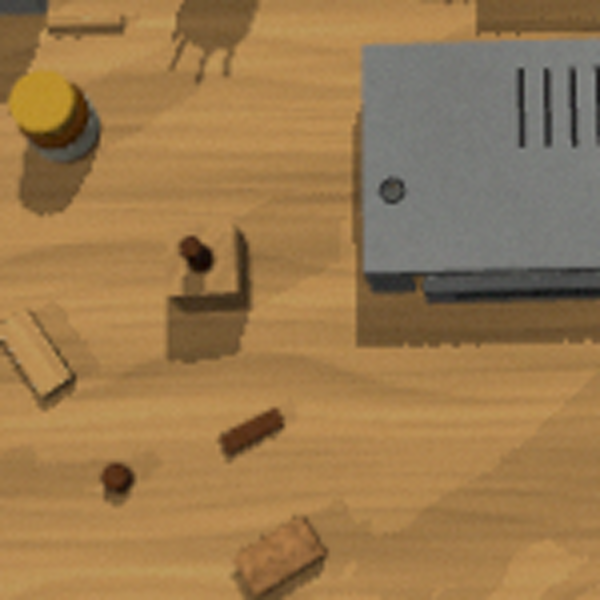

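View pics/cb.png

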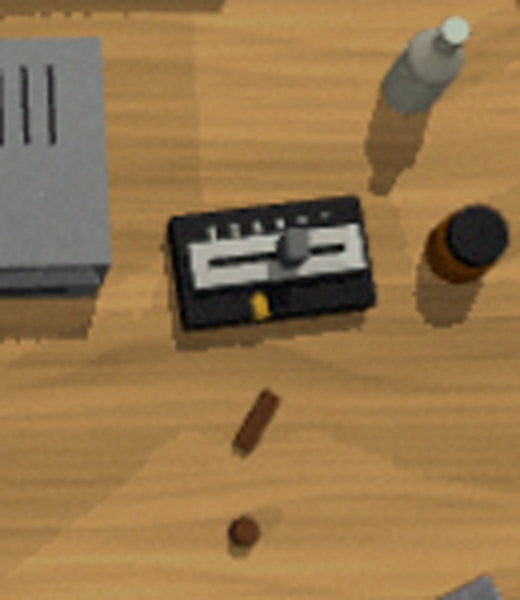

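Crop a (4×, origin 140,110): hole (392,190), pin top (190,247), knob (116,477), rest (252,433), and cabinet top corners (363,46) and (367,272). Crop b (origin 290,110): slider top (294,243), pointer tip (257,292), knob (243,531), rest (256,421), and cabinet right corners (100,37) and (108,265).

```bash
python3 - <<'E'
from h import *
c=ctrl.get_calibration('top')
def P(n,o,u,v,z):
    p=px2w(c,(u+.5)/4-.5+o,(v+.5)/4-.5+110,z); print(n,p.round(4)); return p
a,b=140,290
P('hole',a,392,190,.08);bl=P('cabBL',a,363,46,.08);fl=P('cabFL',a,367,272,.08);br=P('cabBR',b,100,37,.08);fr=P('cabFR',b,108,265,.08)
print('len',np.linalg.norm(bl-fl),np.linalg.norm(fl-fr),np.linalg.norm(br-fr))
print('yaw',np.degrees(np.arctan2(*(bl-fl)[[1,0]])),np.degrees(np.arctan2(-(fl-fr)[0],(fl-fr)[1])))
P('pintop',a,190,247,.115);P('knobL',a,116,477,.022);P('restL0',a,225,449,.012);P('restL1',a,280,415,.012)
P('standFL',a,168,298,.07);P('standFR',a,238,295,.07);P('standBR',a,236,228,.07)
P('slider',b,294,243,.084);P('ptr',b,257,292,.035);P('knobR',b,243,530,.022);P('restR0',b,242,446,.012);P('restR1',b,272,396,.012)
P('boxFL',b,187,328,.03);P('boxFR',b,374,304,.03);P('boxBL',b,170,217,.03);P('boxBR',b,357,197,.03)
P('track0',b,208,263,.044);P('track1',b,345,247,.044);P('jar',b,476,236,.07);P('off1',a,40,355,.018);P('sand',a,280,555,.028)
E
```

```text
hole [0.6546 0.1314 0.08  ]
cabBL [0.7828 0.1557 0.08  ]
cabFL [0.5843 0.1526 0.08  ]
cabBR [ 0.7851 -0.1328  0.08  ]
cabFR [ 0.5845 -0.132   0.08  ]
len 0.1984822187679362 0.2845864168730289 0.20066345400047544
yaw 0.8947666682520014 0.029582204381836456
pintop [0.6003 0.2939 0.115 ]
knobL [0.4233 0.3748 0.022 ]
restL0 [0.4469 0.2829 0.012 ]
restL1 [0.4755 0.2354 0.012 ]
standFL [0.5681 0.3214 0.07  ]
standFR [0.5693 0.2622 0.07  ]
standBR [0.6273 0.2645 0.07  ]
slider [ 0.5996 -0.2886  0.084 ]
ptr [ 0.5689 -0.2646  0.035 ]
knobR [ 0.365  -0.2449  0.022 ]
restR0 [ 0.4383 -0.2492  0.012 ]
restR1 [ 0.4814 -0.2775  0.012 ]
boxFL [ 0.5394 -0.2033  0.03  ]
boxFR [ 0.5575 -0.3674  0.03  ]
boxBL [ 0.6382 -0.1929  0.03  ]
boxBR [ 0.6536 -0.3585  0.03  ]
track0 [ 0.5932 -0.2219  0.044 ]
track1 [ 0.6053 -0.3416  0.044 ]
jar [ 0.6068 -0.4489  0.07  ]
off1 [0.5317 0.4447 0.018 ]
sand [0.3537 0.2327 0.028 ]
```

```bash
cat >> h.py <<'E'
def go(p,yaw=None):
    "print row [shift],roll to bring TCP to p, tool y at yaw deg CCW from world Y"
    t,r=tool(); m=r.as_matrix(); cur=np.degrees(np.arctan2(-m[0,1],m[1,1]))
    print('sh',(m.T@(np.array(p)-t)/.04).round(2),'roll',0 if yaw is None else round((cur-yaw)/5,2),'cur yaw',cur.round(2),'at',t.round(4),'clk',ctrl.observe()['clock'])
E
python3 -m inch '[[[-16.4,-16.2,0.6],-4.18,0],[[-16.4,-16.2,0.6],-4.18,0],[[-16.4,-16.2,0.6],-4.18,0],[[-16.4,-16.2,0.6],-4.18,0],[[-16.4,-16.2,0.6],-4.18,0],[[-16.4,-16.2,0.6],-4.18,0],[[-16.4,-16.2,0.6],-4.18,0],[[-16.4,-16.2,0.6],-4.18,0],[[-16.4,-16.2,0.6],-4.18,0],[[-16.4,-16.2,0.6],-4.18,0],[[-16.4,-16.2,0.6],-4.18,0],[[-16.4,-16.2,0.6],-4.18,0]]'
python3 -c "
from h import *
go([.6,-.289,.2],5.8)"
```

```text
clock: 1.1
tool_pos: [0.3832, 0.0835, 0.2186]
tool_rot: [-0.05, 0.999, 0.0, 0.0]
force: [1.1, 1.5, 1.4]
width: 0.996
grasp_force: 0.0
sh [-4.46 -9.81  0.47] roll -0.0 cur yaw 5.78 at [0.3832 0.0835 0.2186] clk 1.1
```

```bash

python3 -m inch '[[[-4.46,-9.81,0.47],0,0],[[-4.46,-9.81,0.47],0,0],[[-4.46,-9.81,0.47],0,0],[[-4.46,-9.81,0.47],0,0],[[-4.46,-9.81,0.47],0,0],[[-4.46,-9.81,0.47],0,0],[[-4.46,-9.81,0.47],0,0],[[-4.46,-9.81,0.47],0,0],[[-4.46,-9.81,0.47],0,0],[[-4.46,-9.81,0.47],0,0],[[-4.46,-9.81,0.47],0,0],[[-4.46,-9.81,0.47],0,0]]'
python3 - <<'E'
from h import *
go([.6,-.289,.2],5.8)
c,im=snap('wrist','w1.png'); c2,t=snap('top','t1.png')
print(c, 'pred slider',w2px(c,[.5996,-.2886,.084]),'ptr',w2px(c,[.5689,-.2646,.035]))
o=cv2.hconcat([im[:,:,::-1],t[210:420,100:310,::-1].repeat(2,0)[:, :240]])
cv2.imwrite('pics/w1v.png',o)
E
```

```text
clock: 2.1
tool_pos: [0.6007, -0.2901, 0.1977]
tool_rot: [-0.049, 0.999, 0.0, -0.001]
force: [1.0, -0.2, 0.0]
width: 1.0
grasp_force: 0.0
sh [ 0.02  0.03 -0.06] roll -0.03 cur yaw 5.64 at [ 0.6007 -0.2901  0.1977] clk 2.1
{'fx': 346.7790635553273, 'fy': 346.7790635553273, 'cx': 279.50274581848555, 'cy': 214.14546135216972, 'k1': -0.0738619882784893, 'xyz': array([ 0.53586183, -0.29743565,  0.34044982]), 'attitude': array([0.66563848, 0.73474895, 0.09722366, 0.08727518])} pred slider (np.float64(282.39394758075775), np.float64(208.46264557202707)) ptr (np.float64(312.5295871784844), np.float64(163.8430121807128))
```

View pics/w1v.png

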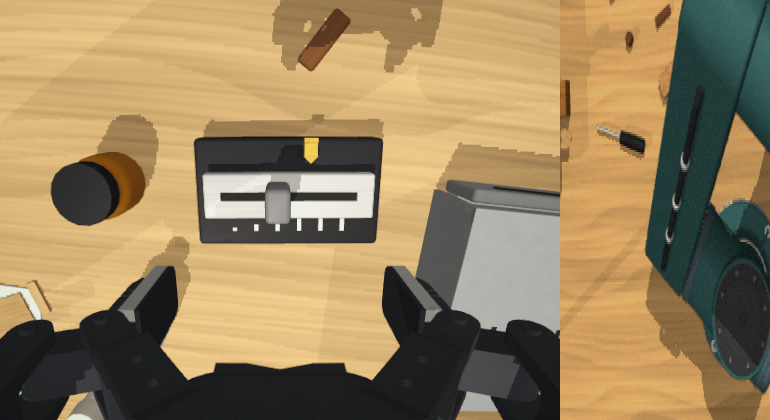

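```bash
python3 - <<'E'
from h import *
c=ctrl.get_calibration('wrist'); p=px2w(c,278,208.5,.084); print(p,px2w(c,311,163.5,.035),px2w(c,214,197,.044),px2w(c,360,196,.044))
go([p[0],p[1],.052],5.8)
c=ctrl.get_calibration('wrist');print('restR',px2w(c,314,50,.012),px2w(c,344,17,.012),px2w(c,306,62,.012))
E
```

```text
[ 0.59923486 -0.28887336  0.084     ] [ 0.56780472 -0.26286281  0.035     ] [ 0.60448651 -0.34501977  0.044     ] [ 0.59070983 -0.2172891   0.044     ]
sh [ 0.01 -0.05  3.67] roll -0.01 cur yaw 5.75 at [ 0.5997 -0.287   0.199 ] clk 2.2
restR [ 0.46965811 -0.26991748  0.012     ] [ 0.43936502 -0.24700054  0.012     ] [ 0.4805134  -0.27582001  0.012     ]
```

```bash

python3 -m inch '[[[0.01,-0.05,1.0],0,0],[[0.01,-0.05,2.0],0,0],[[0.01,-0.05,3.0],0,0],[[0.01,-0.05,3.67],0,0],[[0.01,-0.05,3.67],0,0],[[0.01,-0.05,3.67],0,255],[[0.01,-0.05,3.67],0,255],[[0.01,-0.05,3.67],0,255],[[0.01,-0.05,3.67],0,255],[[0.01,-0.05,3.67],0,255],[[0.01,-0.05,3.67],0,255]]' 30
python3 -m inch '[[[0,-0.25,0],0,255],[[0,-0.5,0],0,255],[[0,-0.75,0],0,255],[[0,-0.95,0],0,255],[[0,-0.95,0],0,255],[[0,-0.95,0],0,255]]'
```

```text
clock: 3.12
tool_pos: [0.6002, -0.2893, 0.0543]
tool_rot: [-0.05, 0.999, -0.001, 0.001]
force: [-0.7, 0.3, 7.7]
width: 0.23
grasp_force: 34.6
clock: 3.62
tool_pos: [0.6041, -0.328, 0.0543]
tool_rot: [-0.05, 0.999, -0.001, 0.001]
force: [-0.5, -1.0, 7.4]
width: 0.222
grasp_force: 34.6
```

```bash

python3 -m inch '[[[0,-0.1,-0.03],0,255],[[0,-0.1,-0.03],0,255],[[0,-0.15,-0.03],0,255],[[0,-0.15,-0.03],0,255],[[0,-0.15,-0.03],0,255]]'
```

```text
clock: 4.03
tool_pos: [0.6045, -0.3321, 0.0544]
tool_rot: [-0.051, 0.999, 0.001, 0.0]
force: [4.4, 4.7, -0.5]
width: 0.235
grasp_force: 33.4
```

```bash

python3 -m inch '[[[0,-0.14,-0.03],0,0],[[0,-0.14,-0.03],0,0],[[0,-0.14,-0.03],0,0],[[0,-0.14,-0.03],0,0],[[0,-0.14,-1],0,0],[[0,-0.14,-2],0,0],[[0,-0.14,-3],0,0],[[0,-0.14,-4],0,0],[[0,-0.14,-4.5],0,0],[[0,-0.14,-4.5],0,0]]'
python3 - <<'E'
from h import *
c,im=snap('wrist','w2.png')
o=px2w(c,0,0,.08)
print('exp slider off',w2px(c,[.6045,-.3325,.084]))
cv2.imwrite('pics/w2v.png',im[100:300,150:420,::-1])
go([.57,.2939,.25],0)
E
```

```text
clock: 4.87
tool_pos: [0.6058, -0.3391, 0.2397]
tool_rot: [-0.05, 0.999, -0.002, 0.003]
force: [0.1, 0.3, 0.8]
width: 1.0
grasp_force: 0.0
exp slider off (np.float64(288.8992092455209), np.float64(196.1091337255172))
sh [-0.71 15.83 -0.38] roll 1.16 cur yaw 5.78 at [ 0.6054 -0.3388  0.2368] clk 4.9167
```

View pics/w2v.png

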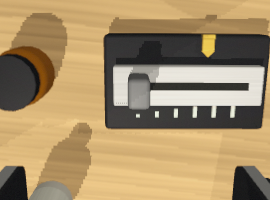

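Slider now at the off end: crop x≈138, level with the shortest bar. Next, the pin.

```bash

python3 -m inch '[[[0,15.83,0],1.16,0],[[0,15.83,0],1.16,0],[[0,15.83,0],1.16,0],[[0,15.83,0],1.16,0],[[0,15.83,0],1.16,0],[[0,15.83,0],1.16,0],[[0,15.83,0],1.16,0],[[0,15.83,0],1.16,0],[[0,15.83,0],1.16,0],[[0,15.83,0],1.16,0],[[0,15.83,0],1.16,0],[[0,15.83,0],1.16,0]]'
python3 -c "
from h import *
go([.6,.2939,.24],0)"
```

```text
clock: 5.92
tool_pos: [0.5531, 0.161, 0.2332]
tool_rot: [0.0, 1.0, -0.0, -0.001]
force: [1.1, -0.6, 0.2]
width: 1.001
grasp_force: 0.0
sh [-1.17  3.32 -0.17] roll -0.0 cur yaw -0.02 at [0.5531 0.161  0.2332] clk 5.9167
```

```bash

python3 -m inch '[[[-1.17,3.32,-0.17],0,0],[[-1.17,3.32,-0.17],0,0],[[-1.17,3.32,-0.17],0,0],[[-1.17,3.32,-0.17],0,0],[[-1.17,3.32,-0.17],0,0],[[-1.17,3.32,-0.17],0,0],[[-1.17,3.32,-0.17],0,0]]'
python3 - <<'E'
from h import *
go([.6,.2939,.08],0)
c,im=snap('wrist','w3.png')
for n,p in dict(pt=[.6,.2939,.115],pb=[.6,.2939,.075],hole=[.6546,.1314,.08],stand=[.598,.292,.07]).items(): print(n,np.round(w2px(c,p)))
cv2.imwrite('pics/w3v.png',im[:,:,::-1])
E
```

```text
clock: 6.5
tool_pos: [0.6007, 0.2913, 0.2402]
tool_rot: [0.0, 1.0, -0.0, -0.001]
force: [-0.5, -0.2, -1.3]
width: 0.999
grasp_force: 0.0
sh [0.01 0.07 4.01] roll -0.01 cur yaw -0.03 at [0.6007 0.2913 0.2402] clk 6.5
pt [284. 205.]
pb [283. 195.]
hole [112. 253.]
stand [281. 192.]
```

View pics/w3v.png

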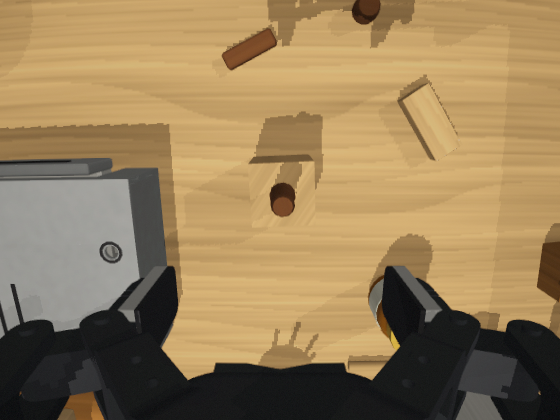

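```bash

python3 -m inch '[[[0.01,0.07,1],0,0],[[0.01,0.07,2],0,0],[[0.01,0.07,3],0,0],[[0.01,0.07,3.6],0,0],[[0.01,0.07,4.0],0,0],[[0.01,0.07,4.0],0,0],[[0.01,0.07,4.0],0,255],[[0.01,0.07,4.0],0,255],[[0.01,0.07,4.0],0,255],[[0.01,0.07,4.0],0,255],[[0.01,0.07,4.0],0,255],[[0.01,0.07,4.0],0,255]]' 60
python3 -m inch '[[[0,0,-0.6],0,255],[[0,0,-1.2],0,255],[[0,0,-1.8],0,255],[[0,0,-2.2],0,255],[[0,0,-2.2],0,255]]'
python3 - <<'E'
from h import *
s=ctrl.observe(); print(s['tool_pos'],s['force'],s['width'],s['grasp_force'])
go([.6546,.1314,.168],0)
E
```

```text
clock: 7.55
tool_pos: [0.6011, 0.2949, 0.0819]
tool_rot: [0.0, 1.0, 0.0, 0.001]
force: [-0.9, -1.8, 4.7]
width: 0.218
grasp_force: 58.3
clock: 7.97
tool_pos: [0.602, 0.2953, 0.1728]
tool_rot: [0.0, 1.0, 0.001, 0.002]
force: [-0.1, 0.0, -0.3]
width: 0.218
grasp_force: 58.6
[0.60198137 0.29532835 0.17281292] [-0.06457223  0.04713289 -0.34407072] 0.2183954746693366 58.55710566043854
sh [-1.32 -4.1   0.12] roll -0.0 cur yaw -0.01 at [0.602  0.2953 0.1728] clk 7.9667
```

```bash

python3 -m inch '[[[-1.32,-1,0],0,255],[[-1.32,-2,0],0,255],[[-1.32,-3,0],0,255],[[-1.32,-3.7,0],0,255],[[-1.32,-4.09,0],0,255],[[-1.32,-4.09,0],0,255],[[-1.32,-4.09,0],0,255],[[-1.32,-4.09,0],0,255]]'
python3 - <<'E'
from h import *
go([.655,.1314,.168],0)
t,_=tool()
c,im=snap('wrist','w4.png'); c2,i2=snap('scene','s4.png')
print('hole pred',w2px(c,[.6546,.1314,.08]),w2px(c2,[.6546,.1314,.08]),'tip',w2px(c,[t[0]-.001,t[1],t[2]-.072]),w2px(c2,[t[0]-.001,t[1],t[2]-.072]))
u,v=map(int,w2px(c2,[.6546,.1314,.08]))
A=cv2.resize(im[130:280,200:350],(450,450)); B=cv2.resize(i2[v-70:v+20,u-35:u+35],(350,450),interpolation=cv2.INTER_CUBIC)
print(u,v);cv2.imwrite('pics/v4.png',cv2.hconcat([A,B])[:,:,::-1])
E
```

```text
clock: 8.63
tool_pos: [0.6533, 0.132, 0.1687]
tool_rot: [-0.0, 1.0, 0.0, -0.0]
force: [0.1, 0.3, -0.0]
width: 0.216
grasp_force: 58.7
sh [-0.04 -0.01  0.02] roll 0.0 cur yaw 0.01 at [0.6533 0.132  0.1687] clk 8.6333
hole pred (np.float64(279.64530509788983), np.float64(220.22637149168614)) (np.float64(295.14779772192145), np.float64(280.69618569328543)) tip (np.float64(280.58589789445256), np.float64(223.96322295665718)) (np.float64(296.10047369235224), np.float64(275.4510866139235))
295 280
```

View pics/v4.png

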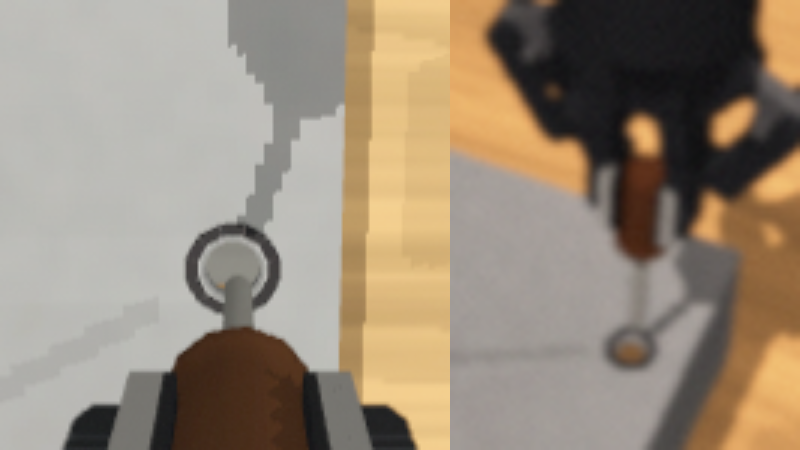

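```bash

python3 -m inch '[[[-0.05,-0.01,0],0,255],[[-0.05,-0.01,0.3],0,255],[[-0.05,-0.01,0.6],0,255],[[-0.05,-0.01,0.9],0,255],[[-0.05,-0.01,1.1],0,255],[[-0.05,-0.01,1.25],0,255],[[-0.05,-0.01,1.25],0,255]]'
python3 -m inch '[[[0,0,0.1],0,255],[[0,0,0.2],0,255],[[0,0,0.25],0,255],[[0,0,0.25],0,255],[[0,0,0.25],0,255]]'
```

```text
clock: 9.32
tool_pos: [0.655, 0.1311, 0.1179]
tool_rot: [-0.0, 1.0, -0.0, -0.001]
force: [-0.4, 0.7, -1.2]
width: 0.217
grasp_force: 58.7
clock: 9.73
tool_pos: [0.6557, 0.1309, 0.1094]
tool_rot: [0.0, 1.0, 0.0, 0.0]
force: [0.8, 2.6, 2.8]
width: 0.216
grasp_force: 58.9
```

```bash

python3 -m inch '[[[0,0,0.08],0,255],[[0,0,0.08],0,255],[[0,0,0.08],0,255],[[0,0,0.08],0,255]]'
python3 - <<'E'
from h import *
c,im=snap('top','t5.png'); c2,i2=snap('scene','s5.png')
cv2.imwrite('pics/v5.png',cv2.resize(im[100:260,140:400],(780,480))[:,:,::-1])
E
```

```text
clock: 10.07
tool_pos: [0.6556, 0.1309, 0.106]
tool_rot: [0.0, 1.0, 0.0, 0.0]
force: [0.5, 2.5, 3.5]
width: 0.217
grasp_force: 59.0
```

View pics/v5.png

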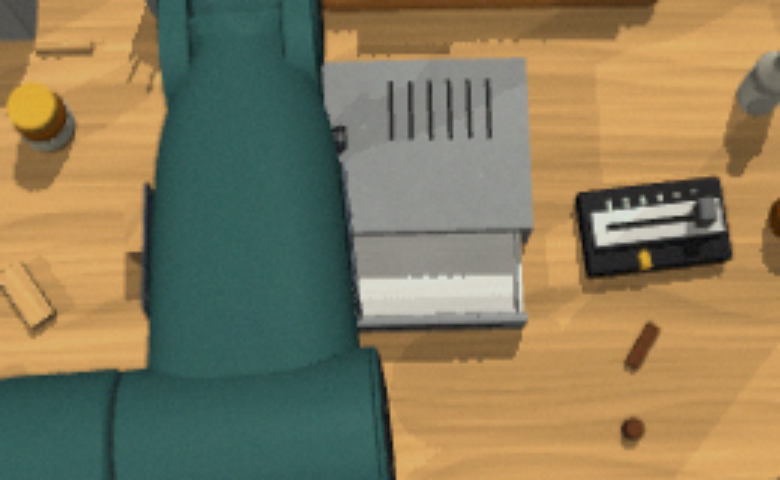

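The tray is springing out. Next I'll withdraw the pin and return it.

```bash

python3 -m inch '[[[0,0,-0.5],0,255],[[0,0,-1],0,255],[[0,0,-1.5],0,255],[[0,0,-1.95],0,255],[[0,0,-1.95],0,255],[[0,0,-1.95],0,255]]'
python3 -c "
from h import *
go([.6012,.2949,.182],0)"
```

```text
clock: 10.67
tool_pos: [0.6557, 0.1305, 0.1841]
tool_rot: [0.0, 1.0, -0.0, 0.0]
force: [-0.7, 0.4, -1.3]
width: 0.214
grasp_force: 58.6
sh [1.37 4.11 0.05] roll -0.01 cur yaw -0.03 at [0.6557 0.1305 0.1841] clk 10.6667
```

```bash

python3 -m inch '[[[1.37,1,0],0,255],[[1.37,2,0],0,255],[[1.37,3,0],0,255],[[1.37,3.8,0],0,255],[[1.37,4.11,0],0,255],[[1.37,4.11,0],0,255],[[1.37,4.11,0],0,255],[[1.37,4.11,0],0,255]]'
python3 -c "
from h import *
go([.6012,.2949,.082],0)"
```

```text
clock: 11.33
tool_pos: [0.6004, 0.2945, 0.1828]
tool_rot: [0.0, 1.0, -0.0, -0.001]
force: [0.5, 0.3, 0.3]
width: 0.219
grasp_force: 58.7
sh [-0.02  0.01  2.52] roll -0.0 cur yaw -0.02 at [0.6004 0.2945 0.1828] clk 11.3333
```

```bash

python3 -m inch '[[[-0.02,0,0.6],0,255],[[-0.02,0,1.2],0,255],[[-0.02,0,1.8],0,255],[[-0.02,0,2.2],0,255],[[-0.02,0,2.45],0,255],[[-0.02,0,2.45],0,255]]'
python3 -m inch '[[[0,0,0.04],0,255],[[0,0,0.04],0,255],[[0,0,0.04],0,0],[[0,0,0.04],0,0],[[0,0,0.04],0,0],[[0,0,0.04],0,0],[[0,0,-1],0,0],[[0,0,-2],0,0],[[0,0,-3],0,0],[[0,0,-4],0,0],[[0,0,-4],0,0]]'
python3 - <<'E'
from h import *
c,im=snap('wrist','w6.png')
print('pin pred',w2px(c,[.6,.2939,.115]))
cv2.imwrite('pics/v6.png',im[:,:,::-1])
E
```

```text
clock: 11.83
tool_pos: [0.6007, 0.2937, 0.0837]
tool_rot: [0.001, 1.0, -0.001, -0.002]
force: [-0.3, -0.8, -0.6]
width: 0.219
grasp_force: 58.7
clock: 12.75
tool_pos: [0.6032, 0.2959, 0.2541]
tool_rot: [0.0, 1.0, 0.002, 0.005]
force: [1.7, -0.0, 0.3]
width: 0.997
grasp_force: 0.0
pin pred (np.float64(277.3700337338586), np.float64(196.47123119617052))
```

View pics/v6.png

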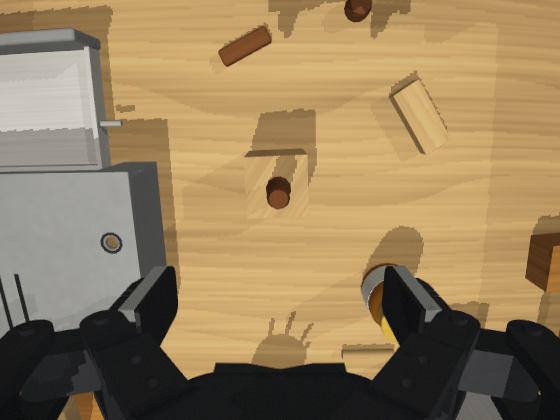

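Pin is back upright at (278,193), and the tray is out on the left. The left rest is at (245,46).

```bash

python3 -m inch '[[[3.55,-0.9,2.4],11.8,0],[[3.55,-0.9,2.4],11.8,0],[[3.55,-0.9,2.4],11.8,0],[[3.55,-0.9,2.4],11.8,0],[[3.55,-0.9,2.4],11.8,0],[[3.55,-0.9,2.4],11.8,0],[[3.55,-0.9,2.4],11.8,0],[[3.55,-0.9,2.4],11.8,0],[[3.55,-0.9,2.4],11.8,0],[[3.55,-0.9,2.4],11.8,0],[[3.55,-0.9,2.4],11.8,0]]'
python3 - <<'E'
from h import *
c,im=snap('wrist','w7.png')
hsv=cv2.cvtColor(im,cv2.COLOR_RGB2HSV)
m=((im[:,:,0].astype(int)<135)&(hsv[:,:,1]>110)&(hsv[:,:,2]>40)&(hsv[:,:,0]<18)).astype(np.uint8)
n,l,st,ce=cv2.connectedComponentsWithStats(cv2.morphologyEx(m,cv2.MORPH_OPEN,np.ones((3,3))))
for i in range(1,n):
    if st[i,4]>150:
        ys,xs=np.nonzero(l==i); r=cv2.minAreaRect(np.c_[xs,ys].astype(np.float32)); b=cv2.boxPoints(r)
        print(st[i,4],r,px2w(c,*ce[i],.012).round(4))
print('pred',w2px(c,[.461,.259,.012]),w2px(c,[.4469,.2829,.012]),w2px(c,[.4755,.2354,.012]))
go([.461,.259,.006],-59)
cv2.imwrite('pics/v7.png',im[:,:,::-1])
E
```

```text
clock: 13.72
tool_pos: [0.4592, 0.2591, 0.1494]
tool_rot: [0.492, 0.871, -0.0, -0.0]
force: [0.7, -0.1, 0.5]
width: 0.999
grasp_force: 0.0
271 ((102.77586364746094, 13.689659118652344), (13.261951446533203, 32.43269729614258), 23.198591232299805) [0.2684 0.3161 0.012 ]
430 ((441.8788146972656, 47.983211517333984), (11.42825984954834, 44.22709274291992), 1.5481576919555664) [0.5034 0.4264 0.012 ]
1064 ((319.5, 50.5), (37.0, 35.0), 90.0) [0.4244 0.3753 0.012 ]
692 ((175.34654235839844, 161.39138793945312), (85.38182067871094, 8.749581336975098), 86.633544921875) [0.3691 0.245  0.012 ]
1405 ((284.27716064453125, 201.69375610351562), (22.085847854614258, 65.46876525878906), 3.990912914276123) [0.4621 0.2613 0.012 ]
2644 ((425.38885498046875, 243.92665100097656), (46.32100296020508, 71.95030212402344), 33.4078254699707) [0.5858 0.2955 0.012 ]
1910 ((494.0544738769531, 293.8513488769531), (75.17037963867188, 32.55442810058594), 43.31531524658203) [0.6733 0.2879 0.012 ]
pred (np.float64(281.528438118869), np.float64(203.13593615510038)) (np.float64(281.9312528086947), np.float64(169.7539697047488)) (np.float64(281.7277525486573), np.float64(234.87207751874212))
sh [-0.03  0.04  3.59] roll 0.02 cur yaw -58.88 at [0.4592 0.2591 0.1494] clk 13.7667
```

View pics/v7.png

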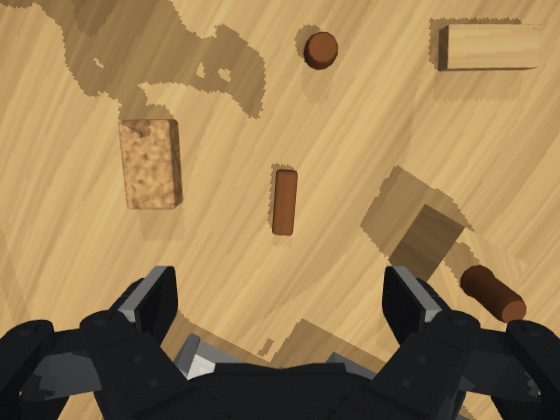

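```bash

python3 -m inch '[[[-0.03,0.08,0.9],0.8,40],[[-0.03,0.08,1.8],0.8,40],[[-0.03,0.08,2.7],0.8,40],[[-0.03,0.08,3.3],0.8,40],[[-0.03,0.08,3.56],0.8,40],[[-0.03,0.08,3.56],0.8,40],[[-0.03,0.08,3.56],0.8,255],[[-0.03,0.08,3.56],0.8,255],[[-0.03,0.08,3.56],0.8,255],[[-0.03,0.08,3.56],0.8,255],[[-0.03,0.08,3.56],0.8,255],[[-0.03,0.08,3.56],0.8,255]]' 40
python3 -m inch '[[[0,0,-0.5],0,255],[[0,0,-1],0,255],[[0,0,-1.5],0,255],[[0,0,-2.2],0,255],[[0,0,-2.2],0,255]]'
python3 -c "
from h import *
go([.5246,.0114+.075,.1],0)"
```

```text
clock: 14.77
tool_pos: [0.4634, 0.2601, 0.0084]
tool_rot: [0.523, 0.853, 0.001, 0.001]
force: [-0.5, -0.7, 8.4]
width: 0.191
grasp_force: 38.9
clock: 15.18
tool_pos: [0.4648, 0.2607, 0.1001]
tool_rot: [0.522, 0.853, 0.003, 0.002]
force: [1.1, -0.1, 0.3]
width: 0.186
grasp_force: 39.4
sh [-4.56 -0.65  0.  ] roll -12.6 cur yaw -63.0 at [0.4648 0.2607 0.1001] clk 15.1833
```

```bash

python3 -m inch '[[[-4.56,-0.65,0],-12.6,255],[[-4.56,-0.65,0],-12.6,255],[[-4.56,-0.65,0],-12.6,255],[[-4.56,-0.65,0],-12.6,255],[[-4.56,-0.65,0],-12.6,255],[[-4.56,-0.65,0],-12.6,255],[[-4.56,-0.65,0],-12.6,255],[[-4.56,-0.65,0],-12.6,255],[[-4.56,-0.65,0],-12.6,255],[[-4.56,-0.65,0],-12.6,255],[[-4.56,-0.65,0],-12.6,255],[[-4.56,-0.65,0],-12.6,255]]'
python3 - <<'E'
from h import *
go([.5246,.0114+.075,.024],0)
c,im=snap('wrist','w8.png')
cv2.imwrite('pics/v8.png',im[:,:,::-1])
for q in([.4646,.1214],[.4646,-.0986],[.5846,.1214],[.5846,-.0986]): print(np.round(w2px(c,q+[.014])))
E
```

```text
clock: 16.18
tool_pos: [0.5225, 0.0855, 0.0956]
tool_rot: [0.001, 1.0, -0.0, 0.0]
force: [0.1, 0.3, -1.3]
width: 0.188
grasp_force: 39.4
sh [-0.05  0.02  1.79] roll -0.02 cur yaw -0.11 at [0.5225 0.0855 0.0956] clk 16.1833
[337. 133.]
[  5. 138.]
[330. 303.]
[ 36. 300.]
```

View pics/v8.png

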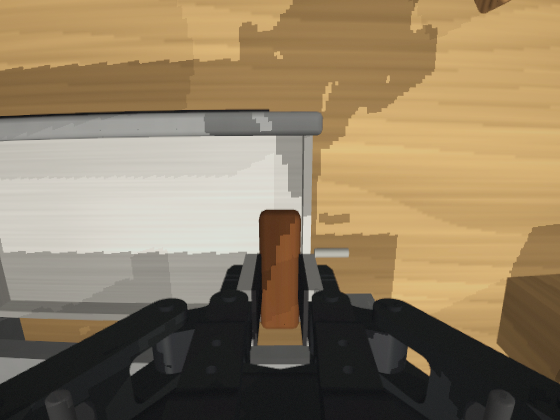

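```bash
python3 - <<'E'
from h import *
c=ctrl.get_calibration('wrist')
print('panel end',px2w(c,322,118,.06),'wall in',px2w(c,303,200,.03),'wall out',px2w(c,314,200,.03),'panel in edge top',px2w(c,200,135,.06),px2w(c,200,113,.06),'backwall',px2w(c,150,306,.03))
c=ctrl.get_calibration('top')
# v5 crop origin 140,100 scale 3
f=lambda u,v,z:px2w(c,(u+.5)/3-.5+140,(v+.5)/3-.5+100,z).round(4)
print('panel R end',f(526,318,.06),'wall R',f(520,270,.03),'panel',f(450,318,.06))
t,_=tool();print(t)
E
```

```text
panel end [0.45556474 0.10607199 0.06      ] wall in [0.50425877 0.09928423 0.03      ] wall out [0.50426728 0.10606041 0.03      ] panel in edge top [0.46368387 0.04474172 0.06      ] [0.45290198 0.04530836 0.06      ] backwall [ 0.5779021  -0.00351507  0.03      ]
panel R end [ 0.487  -0.1249  0.06  ] wall R [ 0.5479 -0.1229  0.03  ] panel [ 0.4888 -0.04    0.06  ]
[0.52248155 0.08554633 0.09554558]
```

The tray is offset to the right in the cabinet: its inner left wall is at y=0.099, so the tray's centre is about (0.524, -0.011). I'll adjust the placing to suit.

```bash

python3 -m inch '[[[-0.04,-0.53,0],0,255],[[-0.04,-0.53,0],0,255],[[-0.04,-0.53,0.5],0,255],[[-0.04,-0.53,1],0,255],[[-0.04,-0.53,1.4],0,255],[[-0.04,-0.53,1.65],0,255],[[-0.04,-0.53,1.76],0,255],[[-0.04,-0.53,1.76],0,255],[[-0.04,-0.53,1.76],0,255]]'

```

```text
clock: 16.98
tool_pos: [0.5243, 0.0644, 0.0254]
tool_rot: [0.0, 1.0, 0.0, 0.0]
force: [0.6, 0.1, -0.2]
width: 0.191
grasp_force: 39.4
```

```bash

python3 -m inch '[[[0,0,0.07],0,255],[[0,0,0.07],0,255],[[0,0,0.04],0,165],[[0,0,0.04],0,165],[[0,0,0.0],0,165],[[0,0,-1],0,165],[[0,0,-2],0,165],[[0,0,-2.8],0,165],[[0,0,-2.8],0,0]]'
python3 -c "
from h import *
go([.4238,.3748,.15],-10)"
```

```text
clock: 17.73
tool_pos: [0.5267, 0.0643, 0.1431]
tool_rot: [0.0, 1.0, -0.0, 0.004]
force: [0.5, -0.5, 1.1]
width: 0.482
grasp_force: 0.0
sh [ 2.57  7.76 -0.2 ] roll 2.0 cur yaw -0.01 at [0.5267 0.0643 0.1431] clk 17.7333
```

```bash

python3 -m inch '[[[2.57,7.76,-0.2],0,0],[[2.57,7.76,-0.2],0,0],[[2.57,7.76,-0.2],0,0],[[2.57,7.76,-0.2],0,0],[[2.57,7.76,-0.2],0,0],[[2.57,7.76,-0.2],0,0],[[2.57,7.76,-0.2],0,0],[[2.57,7.76,-0.2],0,0],[[2.57,7.76,-0.2],0,0],[[2.57,7.76,-0.2],0,0],[[2.57,7.76,-0.2],0,0]]'
cat >> h.py <<'E'
def dark(c,im,z,mn=150):
    hsv=cv2.cvtColor(im,cv2.COLOR_RGB2HSV)
    m=((im[:,:,0]<135)&(hsv[:,:,1]>110)&(hsv[:,:,2]>40)&(hsv[:,:,0]<18)).astype(np.uint8)
    n,l,st,ce=cv2.connectedComponentsWithStats(cv2.morphologyEx(m,cv2.MORPH_OPEN,np.ones((3,3))))
    for i in range(1,n):
        if st[i,4]>mn: print(st[i],ce[i].round(1),px2w(c,*ce[i],z).round(4))
E
python3 - <<'E'
from h import *
c,im=snap('wrist','w9.png'); c2,i2=snap('top','t9.png')
dark(c,im,.012)
print('pred knob',w2px(c,[.4238,.3748,.022]))
go([.4238,.3748,.01])
A=cv2.resize(im[100:320,160:400],(450,412)); B=cv2.resize(i2[140:260,150:290],(350,300)); B=cv2.copyMakeBorder(B,0,112,0,0,cv2.BORDER_CONSTANT)
cv2.imwrite('pics/v9.png',cv2.hconcat([A,B])[:,:,::-1])
E
```

```text
clock: 18.65
tool_pos: [0.4213, 0.3744, 0.145]
tool_rot: [-0.0, 1.0, -0.0, -0.0]
force: [0.4, -0.9, -0.8]
width: 1.001
grasp_force: 0.0
[248   0  31  16 290] [262.2   6.4] [0.2739 0.3611 0.012 ]
[335   6  43  20 319] [357.8  14.3] [0.2788 0.4309 0.012 ]
[ 534   17   26  109 2142] [548.4  79.7] [0.3201 0.5862 0.012 ]
[  83   74   70   90 1037] [125.8 117.7] [0.3522 0.2536 0.012 ]
[267 189  32  35 862] [282.4 205.9] [0.4233 0.376  0.012 ]
[326 281  33  24 337] [341.  292.3] [0.5016 0.428  0.012 ]
[546 301  14  30 235] [552.2 318.4] [0.5335 0.6349 0.012 ]
[  3 308  24  22 273] [ 12.2 318.8] [0.5338 0.1184 0.012 ]
[ 48 317  25  14 212] [ 60.8 323.6] [0.537 0.168 0.012]
[ 166  350   62   30 1050] [197.  360.8] [0.5743 0.2955 0.012 ]
pred knob (np.float64(280.89762879191164), np.float64(209.59435719417823))
sh [-0.05  0.03  3.38] roll 0 cur yaw -0.09 at [0.4218 0.3737 0.1451] clk 18.75
```

View pics/v9.png

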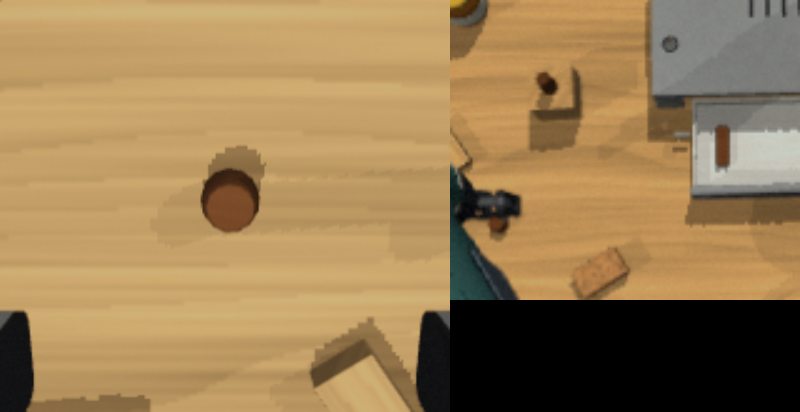

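```bash

python3 -m inch '[[[-0.05,0.03,0.9],0,40],[[-0.05,0.03,1.8],0,40],[[-0.05,0.03,2.6],0,40],[[-0.05,0.03,3.1],0,40],[[-0.05,0.03,3.34],0,40],[[-0.05,0.03,3.34],0,40],[[-0.05,0.03,3.34],0,255],[[-0.05,0.03,3.34],0,255],[[-0.05,0.03,3.34],0,255],[[-0.05,0.03,3.34],0,255],[[-0.05,0.03,3.34],0,255],[[-0.05,0.03,3.34],0,255]]' 40
python3 -m inch '[[[0,0,-0.5],0,255],[[0,0,-1],0,255],[[0,0,-1.5],0,255],[[0,0,-2.3],0,255],[[0,0,-2.3],0,255]]'
python3 -c "
from h import *
go([.502,.008,.11],0)"
```

```text
clock: 19.75
tool_pos: [0.424, 0.3763, 0.0128]
tool_rot: [0.0, 1.0, 0.0, 0.001]
force: [-1.7, -2.6, 10.5]
width: 0.276
grasp_force: 38.7
clock: 20.17
tool_pos: [0.4253, 0.3773, 0.109]
tool_rot: [0.0, 1.0, 0.002, 0.003]
force: [0.4, 0.2, -0.1]
width: 0.279
grasp_force: 39.3
sh [-1.92 -9.23 -0.05] roll -0.0 cur yaw -0.0 at [0.4253 0.3773 0.109 ] clk 20.1667
```

```bash

python3 -m inch '[[[-1.92,-9.23,-0.05],0,255],[[-1.92,-9.23,-0.05],0,255],[[-1.92,-9.23,-0.05],0,255],[[-1.92,-9.23,-0.05],0,255],[[-1.92,-9.23,-0.05],0,255],[[-1.92,-9.23,-0.05],0,255],[[-1.92,-9.23,-0.05],0,255],[[-1.92,-9.23,-0.05],0,255],[[-1.92,-9.23,-0.05],0,255],[[-1.92,-9.23,-0.05],0,255],[[-1.92,-9.23,-0.05],0,255],[[-1.92,-9.23,-0.05],0,255]]'
python3 - <<'E'
from h import *
go([.502,.008,.03],0)
c,im=snap('wrist','w10.png')
E
```

```text
clock: 21.17
tool_pos: [0.4999, 0.0068, 0.1056]
tool_rot: [0.001, 1.0, 0.0, 0.0]
force: [0.4, 0.2, 0.5]
width: 0.273
grasp_force: 39.5
sh [-0.05  0.03  1.89] roll -0.01 cur yaw -0.06 at [0.4999 0.0068 0.1056] clk 21.1667
```

```bash

python3 -m inch '[[[-0.05,0.03,0.6],0,255],[[-0.05,0.03,1.2],0,255],[[-0.05,0.03,1.6],0,255],[[-0.05,0.03,1.8],0,255],[[-0.05,0.03,1.89],0,255],[[-0.05,0.03,1.92],0,255],[[-0.05,0.03,1.95],0,255],[[-0.05,0.03,1.95],0,255]]'
python3 -m inch '[[[0,0,0],0,150],[[0,0,0],0,150],[[0,0,0],0,150],[[0,0,-1],0,150],[[0,0,-2],0,150],[[0,0,-2.8],0,150],[[0,0,-2.8],0,0]]'
python3 -c "
from h import *
go([.365,-.2449,.15],0)"
```

```text
clock: 21.88
tool_pos: [0.5025, 0.0081, 0.0281]
tool_rot: [-0.0, 1.0, -0.0, 0.001]
force: [0.5, -0.0, -0.3]
width: 0.278
grasp_force: 39.5
clock: 22.47
tool_pos: [0.5046, 0.0075, 0.1453]
tool_rot: [0.0, 1.0, -0.001, 0.004]
force: [1.0, -0.3, 0.6]
width: 0.538
grasp_force: 0.0
sh [ 3.49 -6.31 -0.14] roll -0.0 cur yaw -0.02 at [0.5046 0.0075 0.1453] clk 22.4667
```

```bash

python3 -m inch '[[[3.49,-6.31,-0.14],0,0],[[3.49,-6.31,-0.14],0,0],[[3.49,-6.31,-0.14],0,0],[[3.49,-6.31,-0.14],0,0],[[3.49,-6.31,-0.14],0,0],[[3.49,-6.31,-0.14],0,0],[[3.49,-6.31,-0.14],0,0],[[3.49,-6.31,-0.14],0,0],[[3.49,-6.31,-0.14],0,0],[[3.49,-6.31,-0.14],0,0]]'
python3 - <<'E'
from h import *
c,im=snap('wrist','w11.png'); c2,i2=snap('top','t11.png')
dark(c,im,.012); print('top'); dark(c2,i2[:260],.012,12)
print('pred knob',w2px(c,[.365,-.2449,.022]),'rest',w2px(c,[.46,-.2634,.012]))
go([.365,-.2449,.0115],0)
E
```

```text
clock: 23.3
tool_pos: [0.3623, -0.2444, 0.1451]
tool_rot: [0.001, 1.0, 0.0, 0.0]
force: [0.3, 0.3, 0.0]
width: 0.997
grasp_force: 0.0
[245   0  24  19 282] [255.7  11.4] [ 0.2183 -0.2622  0.012 ]
[ 266    0  170   31 2972] [360.7  12. ] [ 0.2183 -0.1855  0.012 ]
[366  40  65  19 583] [401.6  49.4] [ 0.2437 -0.1536  0.012 ]
[260 188  33  34 895] [275.7 203.8] [ 0.3625 -0.2482  0.012 ]
[ 421  259  139   37 2901] [497.6 275.2] [ 0.4282 -0.0495  0.012 ]
[ 236  275   46   60 1247] [258.2 305.4] [ 0.4555 -0.2641  0.012 ]
[ 58 395  46  25 808] [ 80.7 409.3] [ 0.5804 -0.451   0.012 ]
top
[549  81   6   4  18] [551.5  82.5] [ 0.9583 -1.0678  0.012 ]
[267  84   5   6  24] [269.2  86.6] [0.9387 0.021  0.012 ]
[279  84  13   7  62] [285.6  87.1] [ 0.9355 -0.0385  0.012 ]
[ 69  88  29  37 833] [ 82.4 105.1] [0.8888 0.7118 0.012 ]
[ 244   88  117   23 1258] [302.3 100.5] [ 0.8825 -0.0979  0.012 ]
[527  89   3   5  15] [528.  91.] [ 0.9207 -0.9624  0.012 ]
[548  89   4   4  15] [549.4  90.4] [ 0.9252 -1.0531  0.012 ]
[516  91   5   6  23] [518.2  93.4] [ 0.91   -0.9203  0.012 ]
[539  90   5   4  20
[... 5493 characters left out ...]
9 244  11   9  56] [553.7 247.1] [ 0.327  -0.9854  0.012 ]
[ 94 247   5   6  26] [ 96.  249.2] [0.3583 0.6318 0.012 ]
[544 246   4   5  18] [545.3 247.8] [ 0.3257 -0.9522  0.012 ]
[  6 248  12  12  87] [ 11.5 254.2] [0.3439 0.9436 0.012 ]
[ 30 248   5   8  33] [ 31.6 251.5] [0.353  0.8676 0.012 ]
[105 250   5   6  30] [107.  252.5] [0.3463 0.5921 0.012 ]
[536 250   5   5  20] [538.2 251.8] [ 0.3125 -0.9229  0.012 ]
[105 257   5   3  15] [107. 258.] [0.3274 0.5915 0.012 ]
pred knob (np.float64(279.6789401885909), np.float64(209.7873084509179)) rest (np.float64(259.0860504767128), np.float64(309.8448104214991))
sh [-0.05 -0.03  3.34] roll 0.01 cur yaw 0.07 at [ 0.3628 -0.2436  0.1451] clk 23.4
```

```bash

python3 -m inch '[[[-0.02,-0.09,0.9],0,40],[[-0.02,-0.09,1.8],0,40],[[-0.02,-0.09,2.6],0,40],[[-0.02,-0.09,3.1],0,40],[[-0.02,-0.09,3.34],0,40],[[-0.02,-0.09,3.34],0,40],[[-0.02,-0.09,3.34],0,255],[[-0.02,-0.09,3.34],0,255],[[-0.02,-0.09,3.34],0,255],[[-0.02,-0.09,3.34],0,255],[[-0.02,-0.09,3.34],0,255],[[-0.02,-0.09,3.34],0,255]]' 40
python3 -m inch '[[[0,0,-0.5],0,255],[[0,0,-1],0,255],[[0,0,-1.5],0,255],[[0,0,-2.3],0,255],[[0,0,-2.3],0,255]]'
python3 -c "
from h import *
go([.546,-.03,.11],0)"
```

```text
clock: 24.4
tool_pos: [0.3638, -0.2483, 0.0124]
tool_rot: [0.0, 1.0, -0.0, 0.001]
force: [0.0, 2.4, 11.8]
width: 0.276
grasp_force: 38.6
clock: 24.82
tool_pos: [0.3648, -0.2496, 0.1082]
tool_rot: [0.0, 1.0, -0.002, 0.002]
force: [1.4, -1.1, 0.4]
width: 0.281
grasp_force: 39.5
sh [-4.53  5.49 -0.05] roll -0.0 cur yaw -0.01 at [ 0.3648 -0.2496  0.1082] clk 24.8167
```

```bash

python3 -m inch '[[[-4.53,5.49,-0.05],0,255],[[-4.53,5.49,-0.05],0,255],[[-4.53,5.49,-0.05],0,255],[[-4.53,5.49,-0.05],0,255],[[-4.53,5.49,-0.05],0,255],[[-4.53,5.49,-0.05],0,255],[[-4.53,5.49,-0.05],0,255],[[-4.53,5.49,-0.05],0,255],[[-4.53,5.49,-0.05],0,255],[[-4.53,5.49,-0.05],0,255]]'
python3 -c "
from h import *
go([.546,-.03,.03],0)"
```

```text
clock: 25.65
tool_pos: [0.5441, -0.0286, 0.1054]
tool_rot: [-0.0, 1.0, -0.0, -0.0]
force: [-1.0, 0.4, 0.1]
width: 0.28
grasp_force: 39.6
sh [-0.05 -0.03  1.89] roll 0.0 cur yaw 0.01 at [ 0.5441 -0.0286  0.1054] clk 25.65
```

```bash

python3 -m inch '[[[-0.05,-0.03,0.6],0,255],[[-0.05,-0.03,1.2],0,255],[[-0.05,-0.03,1.6],0,255],[[-0.05,-0.03,1.8],0,255],[[-0.05,-0.03,1.89],0,255],[[-0.05,-0.03,1.92],0,255],[[-0.05,-0.03,1.95],0,255],[[-0.05,-0.03,1.95],0,255]]'
python3 -m inch '[[[0,0,0],0,150],[[0,0,0],0,150],[[0,0,0],0,150],[[0,0,-1],0,150],[[0,0,-2],0,150],[[0,0,-2.8],0,150],[[0,0,-2.8],0,0]]'
python3 -c "
from h import *
go([.458,-.2634,.15],-33)"
```

```text
clock: 26.32
tool_pos: [0.5468, -0.03, 0.0282]
tool_rot: [0.0, 1.0, -0.0, 0.001]
force: [0.7, -0.1, -0.9]
width: 0.275
grasp_force: 39.6
clock: 26.9
tool_pos: [0.549, -0.0301, 0.1456]
tool_rot: [0.0, 1.0, -0.001, 0.004]
force: [0.6, -0.3, 0.7]
width: 0.535
grasp_force: 0.0
sh [ 2.27 -5.83 -0.12] roll 6.6 cur yaw -0.0 at [ 0.549  -0.0301  0.1456] clk 26.9
```

```bash

python3 -m inch '[[[2.27,-5.83,-0.12],6.6,0],[[2.27,-5.83,-0.12],6.6,0],[[2.27,-5.83,-0.12],6.6,0],[[2.27,-5.83,-0.12],6.6,0],[[2.27,-5.83,-0.12],6.6,0],[[2.27,-5.83,-0.12],6.6,0],[[2.27,-5.83,-0.12],6.6,0],[[2.27,-5.83,-0.12],6.6,0],[[2.27,-5.83,-0.12],6.6,0]]'
python3 - <<'E'
from h import *
c,im=snap('wrist','w12.png'); dark(c,im,.012)
hsv=cv2.cvtColor(im,cv2.COLOR_RGB2HSV)
m=((im[:,:,0]<135)&(hsv[:,:,1]>110)&(hsv[:,:,2]>40)&(hsv[:,:,0]<18))[150:260,230:340]
ys,xs=np.nonzero(cv2.morphologyEx(m.astype(np.uint8),cv2.MORPH_OPEN,np.ones((3,3)))); print(cv2.minAreaRect(np.c_[xs+230,ys+150].astype(np.float32)))
print('rest',w2px(c,[.458,-.2634,.012])); go([.458,-.2634,.0085],-33)
E
```

```text
clock: 27.65
tool_pos: [0.4555, -0.2627, 0.1442]
tool_rot: [0.284, 0.959, 0.0, -0.0]
force: [-0.4, 0.4, -0.4]
width: 0.999
grasp_force: 0.0
[510   0  34  20 204] [524.7   7.7] [ 0.4285 -0.0245  0.012 ]
[518   0  42  30 381] [539.2  13.8] [ 0.4382 -0.0159  0.012 ]
[ 270  174   22   67 1351] [280.4 206. ] [ 0.4575 -0.2636  0.012 ]
((280.4999694824219, 206.99996948242188), (65.99998474121094, 20.999996185302734), 90.0)
rest (np.float64(280.86894659503037), np.float64(206.36906667577225))
sh [-0.06  0.    3.39] roll 0.01 cur yaw -32.97 at [ 0.4558 -0.2621  0.1442] clk 27.7
```

```bash

python3 -m inch '[[[-0.06,0,0.9],0,40],[[-0.06,0,1.8],0,40],[[-0.06,0,2.7],0,40],[[-0.06,0,3.2],0,40],[[-0.06,0,3.39],0,40],[[-0.06,0,3.39],0,40],[[-0.06,0,3.39],0,255],[[-0.06,0,3.39],0,255],[[-0.06,0,3.39],0,255],[[-0.06,0,3.39],0,255],[[-0.06,0,3.39],0,255],[[-0.06,0,3.39],0,255]]' 40
python3 -m inch '[[[0,0,-0.5],0,255],[[0,0,-1],0,255],[[0,0,-1.5],0,255],[[0,0,-2.3],0,255],[[0,0,-2.3],0,255]]'
python3 -c "
from h import *
go([.524,-.0857,.11],0)"
```

```text
clock: 28.7
tool_pos: [0.4581, -0.2646, 0.0097]
tool_rot: [0.284, 0.959, -0.0, 0.001]
force: [-0.5, 0.4, 10.6]
width: 0.185
grasp_force: 38.8
clock: 29.12
tool_pos: [0.4594, -0.2656, 0.1058]
tool_rot: [0.284, 0.959, -0.001, 0.003]
force: [0.8, -0.3, 1.1]
width: 0.182
grasp_force: 39.1
sh [ 1.1   4.65 -0.12] roll -6.6 cur yaw -33.02 at [ 0.4594 -0.2656  0.1058] clk 29.1167
```

```bash

python3 -m inch '[[[1.1,4.65,-0.12],-6.6,255],[[1.1,4.65,-0.12],-6.6,255],[[1.1,4.65,-0.12],-6.6,255],[[1.1,4.65,-0.12],-6.6,255],[[1.1,4.65,-0.12],-6.6,255],[[1.1,4.65,-0.12],-6.6,255],[[1.1,4.65,-0.12],-6.6,255],[[1.1,4.65,-0.12],-6.6,255],[[1.1,4.65,-0.12],-6.6,255]]'
python3 -c "
from h import *
go([.524,-.0857,.026],0)"
```

```text
clock: 29.87
tool_pos: [0.5218, -0.0851, 0.1054]
tool_rot: [0.001, 1.0, -0.0, -0.0]
force: [-0.3, 1.3, -1.4]
width: 0.185
grasp_force: 39.2
sh [-0.06 -0.01  1.99] roll -0.03 cur yaw -0.13 at [ 0.5218 -0.0851  0.1054] clk 29.8667
```

```bash

python3 -m inch '[[[-0.06,-0.01,0.6],0,255],[[-0.06,-0.01,1.2],0,255],[[-0.06,-0.01,1.6],0,255],[[-0.06,-0.01,1.9],0,255],[[-0.06,-0.01,2.0],0,255],[[-0.06,-0.01,2.03],0,255],[[-0.06,-0.01,2.03],0,255]]'
python3 -m inch '[[[0,0,0],0,165],[[0,0,0],0,165],[[0,0,0],0,165],[[0,0,-1],0,165],[[0,0,-2],0,165],[[0,0,-3],0,165],[[1.6,1.6,-4.5],0,255],[[1.6,1.6,-4.5],0,255],[[1.6,1.6,-4.5],0,255],[[1.6,1.6,-4.5],0,255]]'
python3 - <<'E'
from h import *
c,im=snap('wrist','w13.png'); c2,i2=snap('top','t13.png')
print(tool()[0])
B=cv2.resize(i2[150:290,140:400],(520,280),interpolation=cv2.INTER_CUBIC); A=cv2.resize(im,(400,300))
A=cv2.copyMakeBorder(A,0,0,0,120,cv2.BORDER_CONSTANT)
cv2.imwrite('pics/v13.png',cv2.vconcat([A,B])[:,:,::-1])
E
```

```text
clock: 30.45
tool_pos: [0.5245, -0.0853, 0.0246]
tool_rot: [0.001, 1.0, -0.0, 0.0]
force: [0.5, 0.3, 0.0]
width: 0.183
grasp_force: 39.2
clock: 31.28
tool_pos: [0.4589, -0.0186, 0.2077]
tool_rot: [-0.001, 1.0, -0.0, 0.002]
force: [0.9, -0.4, 1.2]
width: 0.003
grasp_force: 0.0
[ 0.46064566 -0.0203716   0.20507517]
```

View pics/v13.png

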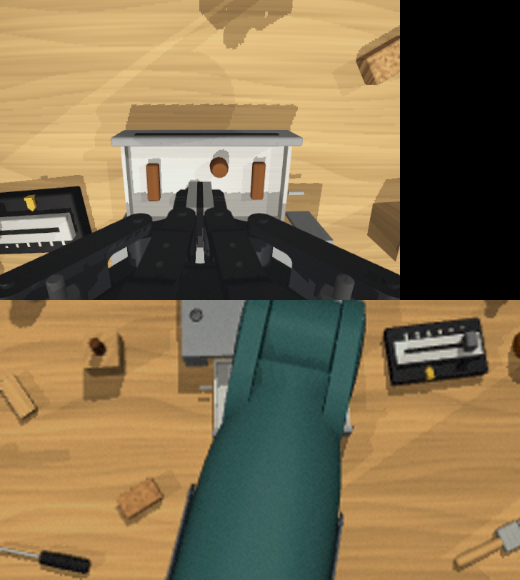

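All the parts that show in the tray are in place. Next I'll push the tray shut with closed fingers.

```bash

python3 -m inch '[[[1.0,0.24,0],0,255],[[1.8,0.24,0],0,255],[[1.8,0.24,1],0,255],[[1.8,0.24,2],0,255],[[1.8,0.24,3],0,255],[[1.8,0.24,4],0,255],[[1.8,0.24,4.3],0,255],[[1.8,0.24,4.3],0,255],[[1.8,0.24,4.3],0,255]]'
python3 - <<'E'
from h import *
go([.435,-.0107,.035],0)
c,im=snap('wrist','w14.png')
for k in([.546,-.03,.03],[.502,.008,.03],[.524,.064,.022],[.524,-.086,.022]):
    u,v=w2px(c,k); print(k,round(u),round(v),im[int(v)-2:int(v)+3,int(u)-2:int(u)+3].mean((0,1)).round() if 0<v<418 and 0<u<558 else None)
E
```

```text
clock: 32.13
tool_pos: [0.3884, -0.0113, 0.0318]
tool_rot: [0.0, 1.0, 0.0, -0.001]
force: [-0.2, -0.2, 1.0]
width: 0.001
grasp_force: 0.0
sh [-1.17  0.02 -0.08] roll -0.01 cur yaw -0.05 at [ 0.3884 -0.0113  0.0318] clk 32.1333
[0.546, -0.03, 0.03] 250 508 None
[0.502, 0.008, 0.03] 316 457 None
[0.524, 0.064, 0.022] 405 468 None
[0.524, -0.086, 0.022] 158 469 None
```

```bash

python3 - <<'E'
from h import *
c,im=snap('scene','s14.png')
for k in([.546,-.03,.03],[.502,.008,.03],[.524,.064,.022],[.524,-.086,.022],[.524,.035,.014]):
    u,v=w2px(c,k); print(k,round(u),round(v),im[int(v)-1:int(v)+2,int(u)-1:int(u)+2].mean((0,1)).round())
m=((im[:,:,0]<135)&(im[:,:,0].astype(int)-im[:,:,2]>35)).astype(np.uint8)
u,v=map(int,w2px(c,[.524,-.01,.014])); print(u,v)
n,l,st,ce=cv2.connectedComponentsWithStats(m[v-60:v+60,u-80:u+80])
for i in range(1,n):
    if st[i,4]>15: print(st[i],px2w(c,ce[i,0]+u-80,ce[i,1]+v-60,.025).round(3))
E
python3 -m inch '[[[-0.4,0,0],0,255],[[-0.8,0,0],0,255],[[-1.1,0,0],0,255],[[-1.25,0,0],0,255],[[-1.35,0,0],0,255],[[-1.45,0,0],0,255],[[-1.6,0,0],0,255],[[-1.75,0,0],0,255],[[-1.9,0,0],0,255],[[-2.05,0,0],0,255],[[-2.2,0,0],0,255],[[-2.35,0,0],0,255]]'
```

```text
[0.546, -0.03, 0.03] 252 238 [141. 124. 115.]
[0.502, 0.008, 0.03] 273 230 [104.  53.  30.]
[0.524, 0.064, 0.022] 290 246 [112.  61.  37.]
[0.524, -0.086, 0.022] 236 227 [112.  63.  39.]
[0.524, 0.035, 0.014] 279 244 [227. 216. 204.]
262 238
[86  0 12 12 17] [ 0.337 -0.067  0.025]
[109   0   9   7  19] [ 0.303 -0.016  0.025]
[103   0  57  27 487] [0.295 0.045 0.025]
[ 0 34 18 35 81] [ 0.576 -0.193  0.025]
[51 42 12 11 71] [ 0.519 -0.083  0.025]
[88 49  8 10 70] [0.501 0.009 0.025]
[68 56  7  4 18] [ 0.535 -0.032  0.025]
[104  59  12  13  84] [0.518 0.066 0.025]
[124  66   6   9  16] [0.513 0.111 0.025]
[126  87  18  33  96] [0.596 0.161 0.025]
clock: 33.23
tool_pos: [0.483, -0.011, 0.0322]
tool_rot: [0.0, 1.0, 0.0, -0.0]
force: [-3.1, 0.3, 2.0]
width: 0.002
grasp_force: 1.4
```

```bash

python3 -m inch '[[[-0.2,0,0],0,255],[[-0.4,0,0],0,255],[[-0.6,0,0],0,255],[[-0.8,0,0],0,255],[[-1,0,0],0,255],[[-1.2,0,0],0,255],[[-1.4,0,0],0,255],[[-1.55,0,0],0,255],[[-1.7,0,0],0,255],[[-1.8,0,0],0,255],[[-1.9,0,0],0,255],[[-1.9,0,0],0,255]]'
python3 -m inch '[[[-0.05,0,0],0,255],[[-0.1,0,0],0,255],[[-0.15,0,0],0,255],[[-0.15,0,0],0,255]]'
```

```text
clock: 34.23
tool_pos: [0.5598, -0.0112, 0.0322]
tool_rot: [0.0, 1.0, -0.0, 0.0]
force: [-0.5, -1.0, 0.0]
width: 0.0
grasp_force: 0.0
clock: 34.57
tool_pos: [0.5648, -0.0112, 0.0323]
tool_rot: [0.0, 1.0, -0.0, 0.0]
force: [-2.5, -0.9, 1.4]
width: -0.001
grasp_force: 1.3
```

```bash

python3 -m inch '[[[-0.05,0,0],0,255],[[-0.1,0,0],0,255],[[-0.1,0,0],0,255],[[-0.1,0,0],0,255]]'
python3 -m inch '[[[-0.05,0,0],0,255],[[-0.05,0,0],0,255],[[-0.05,0,0],0,255]]'
```

```text
clock: 34.9
tool_pos: [0.5672, -0.0112, 0.0321]
tool_rot: [0.0, 1.0, -0.0, -0.001]
force: [-10.6, -2.4, 6.9]
width: 0.002
grasp_force: 5.2
clock: 35.15
tool_pos: [0.5674, -0.0111, 0.032]
tool_rot: [0.0, 1.0, -0.0, -0.003]
force: [-20.1, -2.6, 14.5]
width: 0.0
grasp_force: 10.5
```

```bash

python3 -m inch '[[[0.2,0,0],0,255],[[0.6,0,0],0,255],[[1.2,0,0],0,255],[[2.0,0,0],0,255],[[2.5,0,-1],0,255],[[2.5,0,-2],0,255],[[2.5,0,-3],0,255],[[2.5,0,-4],0,255],[[2.5,0,-4.5],0,255],[[2.5,0,-4.5],0,255]]'
python3 -c "
from h import *
go([.6045,-.3325,.2],6)"
```

```text
clock: 35.98
tool_pos: [0.4728, -0.0113, 0.2169]
tool_rot: [0.0, 1.0, -0.001, 0.004]
force: [0.6, 0.2, -0.8]
width: -0.002
grasp_force: 0.0
sh [-3.29 -8.03  0.46] roll -1.2 cur yaw -0.01 at [ 0.4728 -0.0113  0.2169] clk 35.9833
```

```bash

python3 -m inch '[[[-3.29,-8.03,0.46],-1.2,0],[[-3.29,-8.03,0.46],-1.2,0],[[-3.29,-8.03,0.46],-1.2,0],[[-3.29,-8.03,0.46],-1.2,0],[[-3.29,-8.03,0.46],-1.2,0],[[-3.29,-8.03,0.46],-1.2,0],[[-3.29,-8.03,0.46],-1.2,0],[[-3.29,-8.03,0.46],-1.2,0],[[-3.29,-8.03,0.46],-1.2,0],[[-3.29,-8.03,0.46],-1.2,0],[[-3.29,-8.03,0.46],-1.2,0]]'
python3 - <<'E'
from h import *
c,im=snap('top','t15.png'); a=cv2.imread('pics/top0.png')[:,:,::-1].astype(int); b=im.astype(int)
for (n,x) in (('L',255),('M',280),('R',305)): print(n,'init',a[170:192,x].sum(1)//3,'\n now ',b[170:192,x].sum(1)//3)
D=np.abs(a-b).sum(2)[100:260,140:400]
n,l,st,ce=cv2.connectedComponentsWithStats((D>90).astype(np.uint8))
for i in range(1,n):
    if st[i,4]>12: print(st[i]+[140,100,0,0,0])
c,im=snap('wrist','w15.png')
for k in ([.6045,-.3325,.084],[.5683,-.2637,.035]): print(np.round(w2px(c,k),1))
u,v=map(int,w2px(c,[.6045,-.3325,.084])); 
g=cv2.cvtColor(im,cv2.COLOR_RGB2GRAY); print('row',v,list(g[v,u-30:u+30:2]))
Y=(im[:,:,0].astype(int)-im[:,:,2]>110)&(im[:,:,1]>130); ys,xs=np.nonzero(Y[100:230,200:420]); print('ptr',xs.min()+200,xs.max()+200,ys.min()+100,ys.max()+100,len(xs))
go([.6045,-.3325,.055],6)
E
```

```text
clock: 36.9
tool_pos: [0.6021, -0.3329, 0.1927]
tool_rot: [-0.052, 0.999, 0.0, -0.0]
force: [-0.1, 0.3, -0.4]
width: 1.0
grasp_force: 0.0
L init [120 122 122 125 122 127 119  99  55  79  83  80  75  29  33  59  83  85
  82  83  82  82] 
 now  [151 149 150 149 152 151 146 115  52  69  68  69  77  78  85  84  83  83
  88  84  84  83]
M init [122 122 122 118 121 122 115  62  65  75  78  70  32  26  54  80  86  81
  88  87  90  89] 
 now  [64 69 67 68 68 68 69 70 73 74 73 77 72 76 77 77 80 83 82 87 86 88]
R init [118 120 119 123 125 117  82  64  78  78  77  53  23  37  65  90  93  89
  89  86  89  83] 
 now  [144 147 147 150 148 140  99  77  94  94  97  68  34  52  53  56  62  62
  60  68  64  67]
[375 111   6   8  13]
[388 110  12  20  98]
[207 115   8   7  18]
[  209   132   191   128 14231]
[257 165  35  12 263]
[189 172   8   7  21]
[193 209  23  17 181]
[164 222  17  16 137]
[201 246  19  14  75]
[279.4 214.2]
[362.2 167.6]
row 214 [np.uint8(64), np.uint8(196), np.uint8(236), np.uint8(235), np.uint8(235), np.uint8(234), np.uint8(235), np.uint8(234), np.uint8(234), np.uint8(115), np.uint8(145), np.uint8(157), np.uint8(157), np.uint8(157), np.uint8(156), np.uint8(155), np.uint8(153), np.uint8(153), np.uint8(158), np.uint8(157), np.uint8(143), np.uint8(123), np.uint8(241), np.uint8(240), np.uint8(240), np.uint8(240), np.uint8(240), np.uint8(240), np.uint8(240), np.uint8(240)]
ptr 353 368 142 166 314
sh [-0.06 -0.03  3.47] roll 0.0 cur yaw 6.01 at [ 0.6019 -0.3315  0.1938] clk 37.0
```

```bash

python3 -m inch '[[[-0.06,-0.03,1],0,0],[[-0.06,-0.03,2],0,0],[[-0.06,-0.03,3],0,0],[[-0.06,-0.03,3.44],0,0],[[-0.06,-0.03,3.44],0,0],[[-0.06,-0.03,3.44],0,255],[[-0.06,-0.03,3.44],0,255],[[-0.06,-0.03,3.44],0,255],[[-0.06,-0.03,3.44],0,255],[[-0.06,-0.03,3.44],0,255],[[-0.06,-0.03,3.44],0,255]]' 30
python3 -m inch '[[[0,0.3,-0.02],0,255],[[0,0.6,-0.02],0,255],[[0,0.9,-0.02],0,255],[[0,1.2,-0.02],0,255],[[0,1.5,-0.02],0,255],[[0,1.75,-0.02],0,255],[[0,1.75,-0.02],0,255],[[0,1.75,-0.02],0,255],[[0,1.75,-0.02],0,255]]'
python3 -c "
from h import *
go([.5685,-.264,.05],6)"
```

```text
clock: 37.92
tool_pos: [0.6048, -0.3322, 0.0575]
tool_rot: [-0.052, 0.999, 0.001, 0.001]
force: [-2.6, 4.8, 4.9]
width: 0.228
grasp_force: 30.7
clock: 38.67
tool_pos: [0.5977, -0.2621, 0.0575]
tool_rot: [-0.053, 0.999, 0.0, 0.001]
force: [5.6, 2.1, 3.8]
width: 0.228
grasp_force: 31.4
sh [0.73 0.03 0.19] roll 0.01 cur yaw 6.05 at [ 0.5977 -0.2621  0.0575] clk 38.6667
```

```bash

python3 -m inch '[[[0,0,0],0,0],[[0,0,0],0,0],[[0,0,0],0,0],[[0,0,0],0,0],[[0,0,-1],0,0],[[0,0,-2],0,0],[[0,0,-3],0,0],[[0,0,-3.5],0,0],[[0,0,-3.5],0,0],[[0,0,-3.5],0,0]]'
python3 - <<'E'
from h import *
c,im=snap('wrist','w16.png'); g=cv2.cvtColor(im,cv2.COLOR_RGB2GRAY)
u,v=map(int,w2px(c,[.5977,-.2621,.084])); print(u,v)
for r in(v-4,v,v+4): print(list(map(int,g[r,u-24:u+24])))
Y=(im[:,:,0].astype(int)-im[:,:,2]>110)&(im[:,:,1]>130); ys,xs=np.nonzero(Y[100:230,200:420]); k=ys>=ys.max()-2
mu,mv=xs[k].mean()+200,ys.max()+100; m=px2w(c,mu,mv,.035); print('ptr',mu,mv,m)
ax=np.array([-np.sin(np.radians(6)),np.cos(np.radians(6)),0])
for du in(-2,0,2): print(du,(px2w(c,u+du,v,.084)-m)@ax)
b,_=0,0
c2,t=snap('top','t16.png'); a=cv2.imread('pics/top0.png')[:,:,::-1].astype(int)
for x in(255,280,305): print(a[172:188,x].mean(1).astype(int),t[172:188,x].mean(1).astype(int))
E
```

```text
clock: 39.5
tool_pos: [0.5975, -0.2638, 0.198]
tool_rot: [-0.052, 0.999, -0.001, 0.001]
force: [0.2, -0.8, -0.4]
width: 1.003
grasp_force: 0.0
282 209
[226, 226, 226, 226, 227, 227, 227, 227, 227, 227, 227, 167, 111, 133, 145, 152, 159, 160, 160, 159, 159, 158, 159, 158, 159, 159, 158, 157, 157, 156, 154, 153, 152, 145, 138, 132, 110, 173, 236, 236, 236, 236, 236, 236, 236, 236, 236, 236]
[228, 228, 228, 228, 228, 228, 228, 228, 228, 228, 228, 166, 111, 133, 145, 155, 161, 161, 161, 161, 161, 161, 161, 162, 161, 159, 158, 158, 156, 156, 154, 153, 150, 144, 137, 131, 108, 207, 236, 236, 235, 235, 236, 236, 235, 235, 235, 235]
[227, 227, 227, 227, 228, 227, 227, 227, 227, 228, 228, 166, 112, 133, 144, 156, 165, 164, 163, 163, 163, 163, 161, 162, 161, 159, 158, 157, 156, 154, 154, 153, 151, 144, 138, 130, 107, 207, 236, 236, 235, 235, 235, 235, 235, 235, 235, 234]
ptr 281.0 163 [ 0.56817834 -0.26648125  0.035     ]
-2 -0.0009051790611994263
0 0.0006212749276686217
2 0.0021477441259759576
[122 125 122 127 119  99  55  79  83  80  75  29  33  59  83  85] [149 151 150 152 147 119  69  93  98  99  90  40  37  57  60  59]
[122 118 121 122 115  62  65  75  78  70  32  26  54  80  86  81] [146 147 146 144 139  82  78  90  95  85  41  33  65  97 101 102]
[119 123 125 117  82  64  78  78  77  53  23  37  65  90  93  89] [145 147 146 141 100  80  97  94  95  71  32  53  79 109 111 109]
```

```bash
python3 -c "
from workcell import ctrl
print(ctrl.close_job())"
```

```text
the job is handed in; nothing more can be done
None
```

The job is handed in: the four parts I found (two knobs, two thumb rests) are in the shut tray, the pin is back in its stand, and the dimmer measures within about 1 mm of the pointer; the judge gave no result, and I didn't look into the tray again after shutting it.

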